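# Bore probe from the instrument drawer, held in the casting's bore

### The arm

A 6-joint arm with a two-finger parallel gripper is mounted at the origin on the work surface. World frame = base frame: x ahead of the robot, y to its left, z up, the work surface at z = 0. Lengths are in m, angles in rad, forces in N, time in s.
With the tool pointing down it reaches from about 0.3 to 0.85 m from the base axis. Payload 4.2 kg.
Tool frame: the origin (TCP) lies at the very end of the fingers, on their centre line; the grasp point (between the pads) lies 19 mm behind it (grip_depth is the distance from the TCP to the grasp point, in m); z points along the fingers, y is the line along which they close (so a half turn about z gives the same grasp; the last joint's range is limited). The gripper opens to 91 mm and grips with 3 to 60 N. Pads are 32 mm wide; open, the fingers measure 118 mm over their backs; the gripper's body (76 mm by 178 mm) begins 60 mm behind the grasp point.
Start: joints at [-1.235, 0.32, 1.565, -0, 1.257, -0.02], TCP at [0.2, -0.539, 0.214] pointing down, gripper open.
Joint ranges: [-3.11, 3.11], [-0.84, 2.01], [0.21, 2.61], [-1.34, 4.49], [0.05, 2.63], [-2.56, 2.56]. Speed limits (rad/s): [2.57, 2.57, 3.14, 3.14, 3.14, 3.14].

### API

Orientations are given as a unit quaternion [x, y, z, w].
In Python, from workcell import * gives the robot as it stands. The module is installed in compiled form; this text tells all that it offers.
- The arm moves only by the shell command python3 -m creep 'ROWS'. ROWS is JSON, a list of rows, each a list of 3 entries, a list of its own where there are three numbers: the turn, a rotation vector about the tool's x, y, z in rad, then the shift along the tool's x, y, z in cm, then the opening, from 0 (shut) to 1 (fully open). In form: [[[ax, ay, az], [dx, dy, dz], gripper], ...]. A call has 1 to 5 rows; each row is the pose to reach, as a shift and turn from the pose commanded when the call began, along the tool's axes at that moment; what a row does not reach only later rows make up. A row lasts 1/8 s, in which the tool goes at most 62.5 mm and 10.7 degrees, less where a joint would pass 70% of its speed; a pose out of reach is approached as far as the arm can. A call with a gripper value outside its range is refused whole. The fingers move at their own pace and stop on an object; the grip force is fixed at half the most. Time passes only in rows, so rows that repeat a pose let the fingers close. It gives the time, the measured TCP pose, the force, the opening and the grip force at its end, in the units of the state.
- get_obs(): the state, without advancing time (a new reading comes with each control period).
- camera(name): name is "scene" or "top" or "wrist"; returns a dict with "frame" (480x640x3 uint8, blue, green, red), "mtx" (3x3 intrinsics, pixels), "dist" ([k1, k2, p1, p2, k3] as OpenCV has them; the pictures are not rectified), "T" (4x4, takes a point from camera to world coordinates). Camera axes: x right, y down, z forward; pixel columns grow to the right and rows downward; lengths in m; the calibration is good to about 2 mm. A picture is of the moment at which its call begins. There is no depth.
- hand_in(): hands the job in; it is judged then, once.
The state is a dict: "t": time; "qpos": joint angles; "joint_velocities": joint speeds; "tau": joint torques, N m; "tool_pos": TCP position; "tool_rot": TCP orientation; "ft_force": force on the tool from outside, world axes, zero at the start; "torque": the same for the moment, N m; "width": finger opening in m; "grip_force": force on a finger pad.
Only numpy, scipy, OpenCV 4.12 (cv2) and the standard library are available. Lean on these libraries where they do the work, as an engineer would, in place of code of your own. Each camera call takes 0.05 s, during which the arm holds its last target. There are 200 camera calls.

### The job

Pull the drawer of the grey instrument cabinet wide open, leave it open, and take out the bore probe, the instrument with the black round grip and thin steel stem. Lower its stem from above through the big hole in the bolted-down aluminium casting until the tip stands clearly out below, never letting the probe touch the casting, and finish holding it there: still, upright and centred in the hole, in the gripper. Do not shift the black target balls around the casting.

Things in the scene. Friction and masses are not known exactly. Their poses are not given: they have to be found in the camera images.
- cab_drawer0 (a joint): how far the one drawer of the fixed grey cabinet is out along the handle's -x (m): 0 shut (start), 0.166 the stop; friction 1 N plus 4 N per m/s, stays where left. Cabinet 240 deep, 260 wide, 160 mm high, the roof beginning 15 mm behind the shut drawer's face. Drawer inside 195 (x) x 200 mm, open above; its front 15 mm thick, top 148 mm above the table, side walls 138 mm
- rack (a point): plywood rack fixed across the drawer and moving with it; this point is on the drawer floor (22 mm above the table) under the middle hole, axes as the handle's. Rack top 57 mm above it; three 14 mm holes in a row along y at -65, 0 and 65 mm, 52 mm behind the inside of the drawer front. They hold the probe, a plug gauge and a scriber, in any order
- cab_drawer0_handle (a point): middle of the drawer's bar handle: a level steel bar 11 mm thick, 120 mm long along its y; -x points straight out of the cabinet (opening), z up. Bar centre 35 mm in front of the drawer's face (29 mm gap for a finger), 122 mm above the table; moves with the drawer. Pinch it from above, fingers closing along x
- probe: loose bore probe standing upright in a rack hole with 2 mm play all round, 60 to 110 g, 118 mm long: steel stem 10 mm diameter, above it a black round grip 22 mm diameter, 80 to 118 mm above the tip. Origin at the centre of its tip (lower end), z up. The plug gauge beside it has a square 28 mm aluminium head, the scriber a thin 13 mm aluminium grip
- bore (a point): centre of the upper mouth of the casting's vertical through hole, in the casting's top face, 113 mm above the table. Hole 24 mm diameter, 20 mm long: its lower mouth is 20 mm below this point. Axes as the casting's, z up
- casting: fixed aluminium bridge, a plate 80 (x) x 100 (y) x 20 mm on two legs at its +y and -y sides, bolted to a fixed round wooden board 230 mm across and 18 mm thick with black dots; 75 mm free below the hole. Origin at the centre of the board's underside, straight below the hole
- ball_a: loose black target ball, 30 mm diameter with white spots, on a round steel foot, 33 mm tall, standing on the scanning board beside the casting; origin at the centre of its underside. Leave it where it is
- ball_b: loose black target ball, 30 mm diameter with white spots, on a round steel foot, 33 mm tall, standing on the scanning board beside the casting; origin at the centre of its underside. Leave it where it is
- ball_c: loose black target ball, 30 mm diameter with white spots, on a round steel foot, 33 mm tall, standing on the scanning board beside the casting; origin at the centre of its underside. Leave it where it is
There are look-alikes about, which are no part of the job. There is more than one size of the casting; the job needs the smaller.

How it is judged:
By the outcome, as a careful person would: the job done as asked, in the order asked, and still so for the second after the job is handed in, while the arm keeps its last pose, push and grip.
It also fails if it takes over 59 s, if anything falls off the work surface, if the arm or the gripper's body presses on something with over 40 N, if the wrist force passes 120 N, or if a joint passes its speed limit or range.

## Working session

There is one attempt and no reset: what is moved stays moved. The work goes in short steps, Python scripts to look and compute and a shell command to move; the robot and the scene stay as the last step left them, time stands still between calls to the robot, and variables do not carry over. Pictures are saved under pics/ and viewed, at most 10 in all, crops included, and the job is handed in when it is done.

```bash
mkdir -p pics; cat > h.py <<'E'
from workcell import *
import numpy as np, cv2
from scipy.spatial.transform import Rotation as R
def ray(c,uv):
    p=cv2.undistortPoints(np.array([[uv]],float),c["mtx"],np.array(c["dist"],float))[0,0]
    T=np.array(c["T"]); d=T[:3,:3]@np.array([p[0],p[1],1]); return T[:3,3],d/np.linalg.norm(d)
def onz(c,uv,z):
    o,d=ray(c,uv); return o+d*(z-o[2])/d[2]
def proj(c,P):
    T=np.array(c["T"]); Ti=np.linalg.inv(T)
    r,_=cv2.Rodrigues(Ti[:3,:3]); return cv2.projectPoints(np.array([P],float),r,Ti[:3,3],np.array(c["mtx"],float),np.array(c["dist"],float))[0].ravel()
def tri(rays):
    A=0;b=0
    for o,d in rays:
        M=np.eye(3)-np.outer(d,d);A=A+M;b=b+M@o
    return np.linalg.solve(A,b)
E
python3 - <<'E'
from h import *
import pickle
for n in("scene","top"):
    c=camera(n);cv2.imwrite(f"pics/{n}0.png",c["frame"]);pickle.dump(c,open(n+"0.pkl","wb"));print(n,np.round(c["T"],3).tolist())
o=get_obs();print(o["t"],o["tool_pos"],R.from_quat(o["tool_rot"]).as_matrix().round(3).tolist())
E
```

```text
scene [[-0.466, 0.825, -0.319, 0.869], [0.885, 0.434, -0.17, 0.174], [-0.002, -0.361, -0.932, 1.313], [0.0, 0.0, 0.0, 1.0]]
top [[0.009, -0.996, 0.086, 0.357], [-1.0, -0.01, -0.011, -0.046], [0.012, -0.085, -0.996, 1.439], [0.0, 0.0, 0.0, 1.0]]
0.1 [ 0.20015946 -0.53857231  0.21323457] [[0.937, 0.348, -0.0], [0.348, -0.937, 0.001], [0.0, -0.002, -1.0]]
```

View pics/scene0.png

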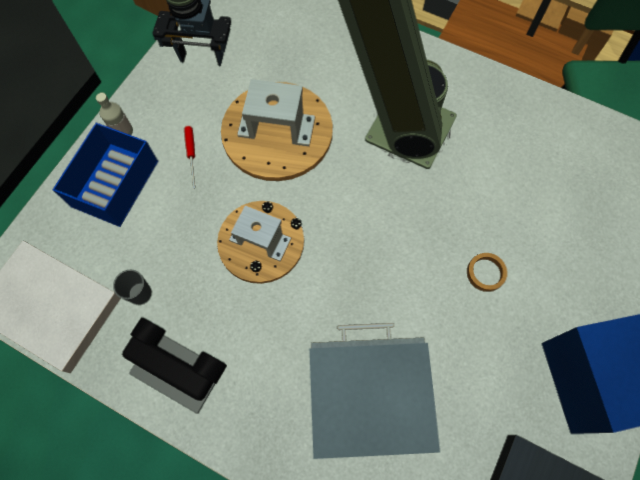

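View pics/top0.png

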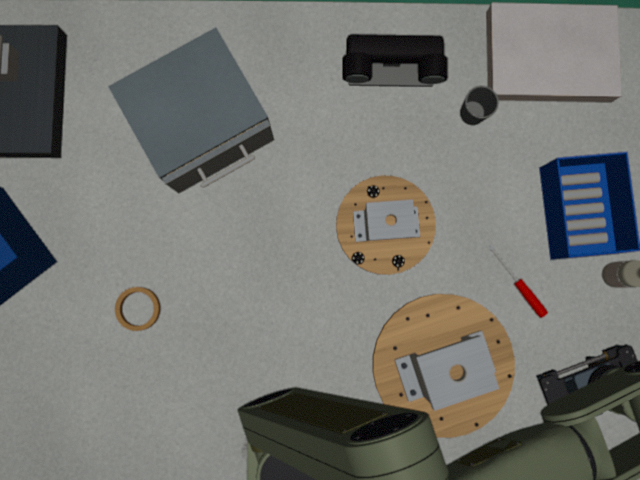

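The scene picture shows the cabinet at (375,395) with its handle from (337,327) to (394,325). The small casting on the board with the balls has its hole at (257,227), and the big look-alike casting has its hole at (273,100). In the top picture the handle runs from (203,182) to (255,155), the small hole is at (391,220) and the big hole at (457,372). I choose the small casting, and one zoomed montage will check this.

```bash
python3 - <<'E'
from h import *
import pickle
t=pickle.load(open("top0.pkl","rb"));s=pickle.load(open("scene0.pkl","rb"))
def crop(c,u,v,k=5):
    w,h=400//k,300//k
    return cv2.resize(c["frame"][v-h//2:v+h//2,u-w//2:u+w//2],(400,300),interpolation=cv2.INTER_CUBIC)
m=np.vstack([np.hstack([crop(t,230,165),crop(t,391,220)]),np.hstack([crop(s,366,330),crop(s,257,227)])])
cv2.imwrite("pics/m1.png",m)
for c,a,b,h in((t,(203,182),(255,155),(391,220)),(s,(394,325),(337,327),(257,227))):
    A,B=onz(c,a,.122),onz(c,b,.122);print(A,B,np.linalg.norm(A-B),(A+B)/2,onz(c,h,.113))
E
```

```text
[0.58783927 0.19520716 0.122     ] [0.64734344 0.08557582 0.122     ] 0.12473883645091283 [0.61759136 0.14039149 0.122     ] [ 0.51139188 -0.20651614  0.113     ]
[0.57535271 0.20136221 0.122     ] [0.63996501 0.08823404 0.122     ] 0.13027943705786305 [0.60765886 0.14479812 0.122     ] [ 0.50941222 -0.20053094  0.113     ]
```

View pics/m1.png

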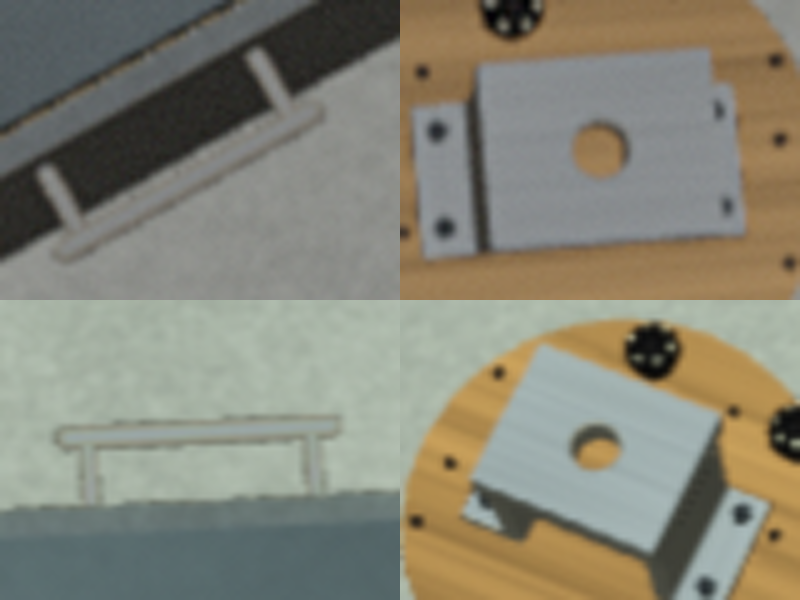

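The crops confirm both: the bar handle with two posts, and the small casting's hole with balls around it. Refined pixels are handle (202,185)–(253.2,157) in top and (337.6,327)–(393.2,324.6) in scene; the hole is (390.6,219.6) in top and (255.6,226) in scene.

```bash
cat > go.py <<'E'
from h import *
def delta(target,yang=None):
    """rows shift/turn from the current pose to TCP target with tool y at world angle yang (deg), tool vertical"""
    o=get_obs();p=np.array(o["tool_pos"]);M=R.from_quat(o["tool_rot"])
    d=M.inv().apply(np.array(target)-p)*100
    print("t",round(o["t"],2),"p",p.round(4),"shift cm",d.round(2))
    if yang is not None:
        a=np.radians(yang);y=np.array([np.cos(a),np.sin(a),0]);z=np.array([0,0,-1.]);x=np.cross(y,z)
        print("turn",(M.inv()*R.from_matrix(np.c_[x,y,z])).as_rotvec().round(3))
E
python3 - <<'E'
from h import *
from go import delta
import pickle
t=pickle.load(open("top0.pkl","rb"));s=pickle.load(open("scene0.pkl","rb"))
P=[((202,185),(393.2,324.6)),((253.2,157),(337.6,327)),((390.6,219.6),(255.6,226))]
Q=[tri([ray(t,a),ray(s,b)]) for a,b in P]
for q,(a,b),z in zip(Q,P,(.122,.122,.113)): print(q.round(4),onz(t,a,z).round(4),onz(s,b,z).round(4))
y=Q[0]-Q[1];m=(Q[0]+Q[1])/2;m[2]=.122;ang=np.degrees(np.arctan2(-y[0],y[1]));print(m,np.linalg.norm(y),ang)
delta([m[0],m[1],.25],ang)
E
```

```text
[0.5788 0.1972 0.1327] [0.5814 0.1972 0.122 ] [0.5754 0.1994 0.122 ]
[0.6411 0.0893 0.1294] [0.643  0.0893 0.122 ] [0.6393 0.0894 0.122 ]
[ 0.511  -0.2039  0.1194] [ 0.5122 -0.2057  0.113 ] [ 0.5087 -0.2049  0.113 ]
[0.60993742 0.14322515 0.122     ] 0.12460802035342837 29.976383077341723
t 0.1 p [ 0.2002 -0.5386  0.2132] shift cm [ 62.16 -49.64  -3.6 ]
turn [-1.000e-03 -1.000e-03 -1.738e+00]
```

```bash
python3 -m creep '[[[0,0,-1.735],[62.2,-49.6,-3.6],0.3],[[0,0,-1.735],[62.2,-49.6,-3.6],0.3],[[0,0,-1.735],[62.2,-49.6,-3.6],0.3],[[0,0,-1.735],[62.2,-49.6,-3.6],0.3],[[0,0,-1.735],[62.2,-49.6,-3.6],0.3]]'; python3 -c "
from go import *
delta([.610,.1435,.25],29.8)"
```

```text
t: 0.72
tool_pos: [0.3618, -0.2697, 0.228]
tool_rot: [0.796, 0.605, 0.0, -0.0]
ft_force: [1.4, -0.1, 0.5]
width: 0.0447
grip_force: 0.0
t 0.72 p [ 0.3618 -0.2697  0.228 ] shift cm [46.46 12.81 -2.2 ]
turn [ 0.    -0.    -0.792]
```

```bash
python3 -m creep '[[[0,0,-0.792],[46.5,12.8,-2.2],0.3],[[0,0,-0.792],[46.5,12.8,-2.2],0.3],[[0,0,-0.792],[46.5,12.8,-2.2],0.3],[[0,0,-0.792],[46.5,12.8,-2.2],0.3],[[0,0,-0.792],[46.5,12.8,-2.2],0.3]]'; python3 -c "
from go import *
delta([.610,.1435,.25],29.8)"
```

```text
t: 1.35
tool_pos: [0.524, -0.0028, 0.2422]
tool_rot: [0.503, 0.864, -0.0, 0.0]
ft_force: [0.7, -0.7, -0.1]
width: 0.0271
grip_force: 0.0
t 1.35 p [ 0.524  -0.0028  0.2422] shift cm [ 8.47 14.71 -0.79]
turn [-0.     0.    -0.003]
```

```bash
python3 -m creep '[[[0,0,0],[8.5,14.7,-0.8],0.3],[[0,0,0],[8.5,14.7,-0.8],0.3],[[0,0,0],[8.5,14.7,-0.8],0.3],[[0,0,0],[8.5,14.7,-0.8],0.3]]'; python3 - <<'E'
from go import *
import pickle
c=camera("wrist");pickle.dump(c,open("w1.pkl","wb"));cv2.imwrite("pics/w1.png",c["frame"])
print(proj(c,[.610,.1435,.122]),np.round(c["T"],3).tolist())
delta([.610,.1435,.106],29.8)
E
```

```text
t: 1.85
tool_pos: [0.6104, 0.1443, 0.2489]
tool_rot: [0.502, 0.865, -0.0, -0.001]
ft_force: [-0.4, 0.2, 0.3]
width: 0.0274
grip_force: 0.0
[320.99424286 229.95942402] [[0.869, 0.482, 0.113, 0.577], [0.495, -0.845, -0.202, 0.201], [-0.002, 0.231, -0.973, 0.42], [0.0, 0.0, 0.0, 1.0]]
t 1.9 p [0.6095 0.1425 0.2491] shift cm [ 0.06  0.12 14.31]
turn [-0.002 -0.    -0.003]
```

View pics/w1.png

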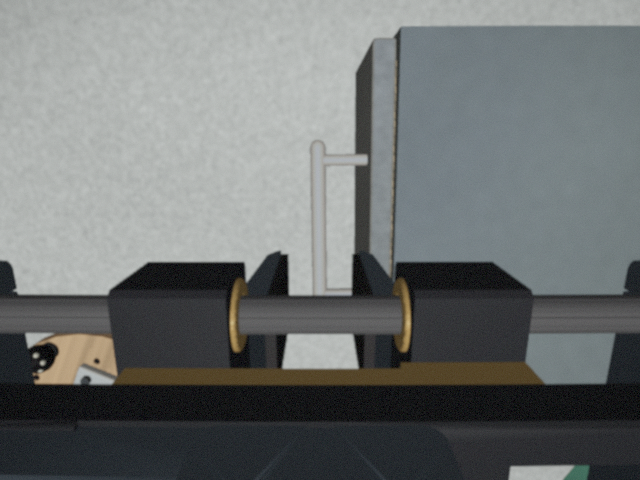

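The wrist view shows the bar upright at column about 319, rows 142 to 310, midway between the fingers (284 and 358). It is aligned with the tool, about 1 mm to the left. Descending.

```bash
python3 -m creep '[[[0,0,0],[0,0,5],0.3],[[0,0,0],[0,0,10],0.3],[[0,0,0],[0,0,14.3],0.3],[[0,0,0],[0,0,14.3],0.3]]' && python3 -m creep '[[[0,0,0],[0,0,0],0],[[0,0,0],[0,0,0],0],[[0,0,0],[0,0,0],0],[[0,0,0],[0,0,0],0],[[0,0,0],[0,0,0],0]]'
```

```text
t: 2.4
tool_pos: [0.6063, 0.1396, 0.1041]
tool_rot: [0.505, 0.863, -0.003, -0.003]
ft_force: [-0.5, 0.5, 0.6]
width: 0.0271
grip_force: 0.0
t: 3.02
tool_pos: [0.6108, 0.1414, 0.1099]
tool_rot: [0.503, 0.864, 0.001, 0.002]
ft_force: [0.4, -2.4, 6.9]
width: 0.0101
grip_force: 30.0
```

```bash
python3 -m creep '[[[0,0,0],[0,-2,0],0],[[0,0,0],[0,-5.5,0],0],[[0,0,0],[0,-9,0],0],[[0,0,0],[0,-12.5,0],0],[[0,0,0],[0,-15,0],0]]' && python3 -m creep '[[[0,0,0],[0,-1,0],0],[[0,0,0],[0,-1.5,0],0],[[0,0,0],[0,-1.5,0],0]]'
```

```text
t: 3.65
tool_pos: [0.4818, 0.0657, 0.1099]
tool_rot: [0.503, 0.864, 0.001, 0.005]
ft_force: [6.9, -6.9, 4.4]
width: 0.0104
grip_force: 30.0
t: 4.03
tool_pos: [0.4692, 0.0583, 0.1098]
tool_rot: [0.503, 0.864, 0.001, 0.005]
ft_force: [2.8, -7.7, 6.6]
width: 0.0103
grip_force: 30.0
```

```bash
python3 -m creep '[[[0,0,0],[0,0,0],0.32],[[0,0,0],[0,0,0],0.32],[[0,0,0],[0,0,0],0.32],[[0,0,0],[0,0,-4],0.32],[[0,0,0],[0,0,-9],0.5]]' && python3 -m creep '[[[0,0,0],[0,0,-5],0.5],[[0,0,0],[0,0,-8],0.5],[[0,0,0],[0,0,-8],0.5]]'; python3 - <<'E'
from h import *
import pickle
o=[]
for n in("wrist","top","scene"):
    c=camera(n);pickle.dump(c,open(n+"2.pkl","wb"));o.append(c)
    b=np.array([.469,.058,.122]);x=np.array([.863,.506,0]);y=np.array([-.506,.863,0])
    c["uv"]=[proj(c,b+.102*x+k*y+[0,0,.02]).round() for k in(-.065,0,.065)];print(n,c["uv"])
def crop(c,k):
    f=cv2.copyMakeBorder(c["frame"],120,120,160,160,cv2.BORDER_CONSTANT);u,v=c["uv"][1].astype(int);w,h=400//k,300//k
    print(u-w//2,v-h//2);return cv2.resize(f[v+120-h//2:v+120+h//2,u+160-w//2:u+160+w//2],(400,300),interpolation=cv2.INTER_CUBIC)
m=np.vstack([np.hstack([crop(o[1],4),crop(o[2],4)]),np.hstack([cv2.resize(o[0]["frame"],(400,300)),crop(o[0],2)])])
cv2.imwrite("pics/m2.png",m)
E
```

```text
t: 4.65
tool_pos: [0.4649, 0.0605, 0.1973]
tool_rot: [0.504, 0.864, -0.001, -0.001]
ft_force: [1.2, 1.1, 0.5]
width: 0.0365
grip_force: 0.0
t: 5.03
tool_pos: [0.467, 0.0607, 0.2793]
tool_rot: [0.504, 0.864, 0.002, 0.002]
ft_force: [0.2, 0.1, -0.2]
width: 0.0458
grip_force: 0.0
wrist [array([448., 306.]), array([453., 228.]), array([458., 142.])]
top [array([269., 180.]), array([242., 195.]), array([215., 211.])]
scene [array([334., 299.]), array([362., 298.]), array([390., 296.])]
192 158
312 261
353 153
```

View pics/m2.png

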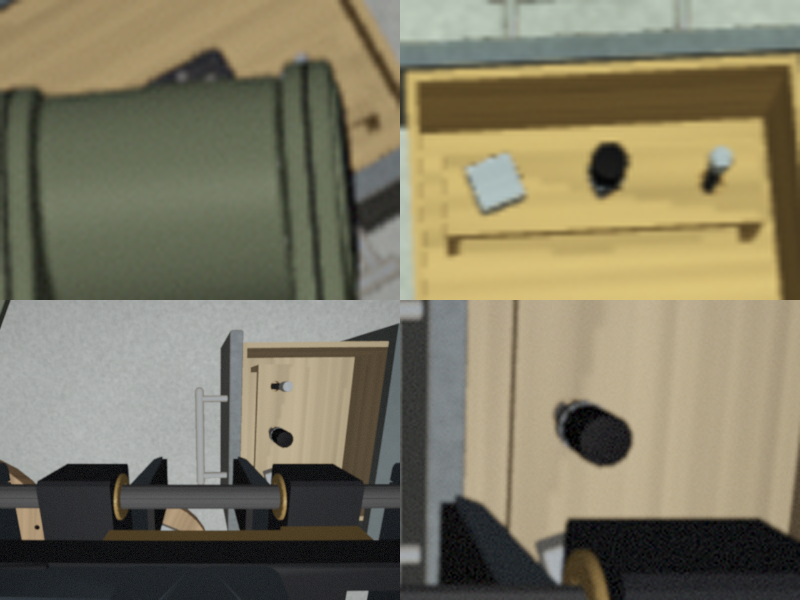

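Top left is mostly hidden by the arm. The scene crop shows, left to right, the square plug gauge head at (495,183), the black round probe grip at (610,165) in the middle hole, and the thin scriber at (718,165). The wrist crop shows the probe grip's top disc at about (605,440). The probe is the middle one, and I now triangulate the centre of its top.

```bash
python3 - <<'E'
from h import *
from go import delta
import pickle
w=pickle.load(open("wrist2.pkl","rb"));s=pickle.load(open("scene2.pkl","rb"))
a,b=(455.1,222.6),(364.9,300.2)
print(tri([ray(w,a),ray(s,b)]),onz(w,a,.140),onz(s,b,.140))
# blob checks: whole black grip = hull of both end discs; centroid ~ grip mid z .121
for c,uv,r,th in((w,a,45,70),(s,b,10,70)):
    g=c["frame"].max(2);u,v=map(int,uv);m=np.zeros_like(g);m[v-r:v+r,u-r:u+r]=(g[v-r:v+r,u-r:u+r]<th)*255
    n,l,st,ce=cv2.connectedComponentsWithStats(m);i=l[v,u];print(st[i],ce[i],onz(c,ce[i],.121))
    c["m"]=ce[i]
print(tri([ray(w,w["m"]),ray(s,s["m"])]))
E
```

```text
[0.55809288 0.11574609 0.13689941] [0.55697072 0.11397733 0.14      ] [0.55883307 0.11770311 0.14      ]
[431 206  37  30 764] [450.18324607 219.64397906] [0.55964592 0.11381335 0.121     ]
[360 297   9  12  79] [363.58227848 301.92405063] [0.55891187 0.11589842 0.121     ]
[0.55920814 0.11488379 0.12194301]
```

```bash
python3 -c "
from go import *
delta([.5587,.1148,.28],30.2);delta([.5587,.1148,.106])"
```

```text
t 5.17 p [0.465  0.0604 0.2757] shift cm [ 0.12 10.83 -0.46]
turn [-0.003 -0.001 -0.012]
t 5.17 p [0.465  0.0604 0.2757] shift cm [ 0.1  10.88 16.94]
```

```bash
python3 -m creep '[[[0,0,0],[0.1,5.5,0],0.5],[[0,0,0],[0.1,10.85,0],0.5],[[0,0,0],[0.1,10.85,0],0.5],[[0,0,0],[0.1,10.85,5],0.5],[[0,0,0],[0.1,10.85,5],0.5]]'; python3 - <<'E'
from h import *
import pickle
from go import delta
for i in range(3):
    c=camera("wrist");o=get_obs();print(o["tool_pos"])
cv2.imwrite("pics/w3.png",c["frame"]);pickle.dump(c,open("w3.pkl","wb"))
print(proj(c,[.5587,.1148,.140]))
delta([.5587,.1148,.106],30.2)
E
```

```text
t: 5.8
tool_pos: [0.556, 0.1137, 0.2227]
tool_rot: [0.504, 0.864, -0.004, -0.004]
ft_force: [-0.3, 0.1, 0.2]
width: 0.0457
grip_force: 0.0
[0.55799212 0.11404836 0.22555739]
[0.55941784 0.11431112 0.22754804]
[0.56019299 0.11447462 0.22866877]
[321.5898536  241.11304682]
t 5.95 p [0.5602 0.1145 0.2287] shift cm [ 0.11 -0.13 12.27]
turn [ 0.002  0.001 -0.013]
```

View pics/w3.png

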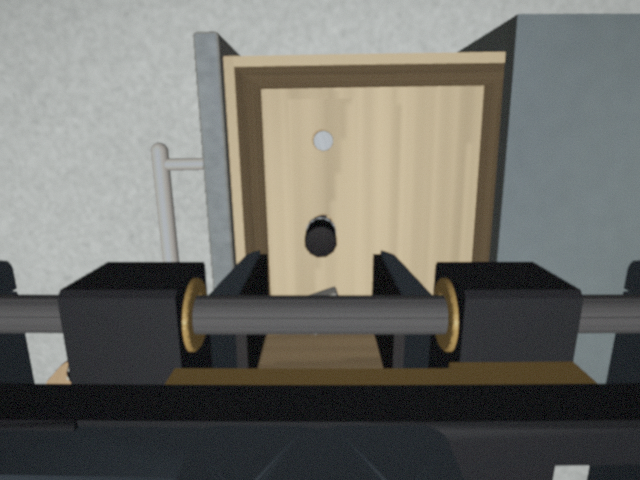

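The wrist view shows the grip's top disc at (321,239), within 2 px of the prediction and centred between the fingers (265 and 377). The scriber is at (323,141), and the drawer is open. Descending and gripping.

```bash
python3 -m creep '[[[0,0,0],[0,0,4.5],0.5],[[0,0,0],[0,0,9],0.5],[[0,0,0],[0,0,12],0.5],[[0,0,0],[0,0,12],0.5]]' && python3 -m creep '[[[0,0,0],[0,0,0],0],[[0,0,0],[0,0,0],0],[[0,0,0],[0,0,0],0],[[0,0,0],[0,0,0],0],[[0,0,0],[0,0,0],0]]'
```

```text
t: 6.45
tool_pos: [0.5594, 0.1144, 0.1071]
tool_rot: [0.504, 0.864, -0.001, -0.001]
ft_force: [-0.1, -0.2, -0.4]
width: 0.0455
grip_force: 0.0
t: 7.08
tool_pos: [0.5607, 0.1147, 0.1089]
tool_rot: [0.504, 0.864, 0.001, 0.001]
ft_force: [-0.9, -0.9, 6.9]
width: 0.0217
grip_force: 30.0
```

```bash
python3 -m creep '[[[0,0,0],[0,0,-3],0],[[0,0,0],[0,0,-7],0],[[0,0,0],[0,0,-12],0],[[0,0,0],[0,0,-17],0],[[0,0,0],[0,0,-19.5],0]]' && python3 -m creep '[[[0,0,0],[0,0,0],0],[[0,0,0],[0,0,0],0]]'; python3 -c "
from go import *
delta([.511,-.1245,.30],30.2)"
```

```text
t: 7.7
tool_pos: [0.5605, 0.1148, 0.3055]
tool_rot: [0.504, 0.864, 0.002, 0.002]
ft_force: [1.6, -0.3, -2.2]
width: 0.0217
grip_force: 30.0
t: 7.95
tool_pos: [0.5591, 0.1145, 0.3006]
tool_rot: [0.504, 0.864, -0.001, -0.001]
ft_force: [0.3, -0.1, -1.0]
width: 0.0216
grip_force: 30.0
t 7.95 p [0.5591 0.1145 0.3006] shift cm [-18.44 -15.95   0.09]
turn [-0.003 -0.001 -0.013]
```

```bash
python3 -m creep '[[[0,0,0],[-4,-3,0],0],[[0,0,0],[-8.5,-7,0],0],[[0,0,0],[-13,-11.5,0],0],[[0,0,0],[-17.5,-15.5,0],0],[[0,0,0],[-21,-18.5,0],0]]' && python3 -c "
from go import *
delta([.536,-.248,.30],30.2)"
```

```text
t: 8.57
tool_pos: [0.5005, -0.1611, 0.3002]
tool_rot: [0.504, 0.863, -0.001, -0.002]
ft_force: [1.3, 0.9, -1.4]
width: 0.0215
grip_force: 30.0
t 8.57 p [ 0.5005 -0.1611  0.3002] shift cm [-9.31 -1.17  0.  ]
turn [-0.003 -0.003 -0.014]
```

```bash
python3 -m creep '[[[0,0,0],[-4,-0.5,0],0],[[0,0,0],[-8,-1.2,0],0],[[0,0,0],[-9.3,-1.2,0],0],[[0,0,0],[-9.3,-1.2,0],0],[[0,0,0],[-9.3,-1.2,0],0]]' && python3 - <<'E'
from h import *
import pickle
o=[]
for n in("wrist","top","scene"):
    c=camera(n);pickle.dump(c,open(n+"4.pkl","wb"));o.append(c)
ob=get_obs();p=np.array(ob["tool_pos"]);print(p,R.from_quat(ob["tool_rot"]).as_matrix().round(4)[:,2])
for c in o: c["uv"]=proj(c,p-[0,0,.045]).round()
def crop(c,k):
    f=cv2.copyMakeBorder(c["frame"],120,120,160,160,cv2.BORDER_CONSTANT);u,v=c["uv"].astype(int);w,h=400//k,300//k
    print(u-w//2,v-h//2);return cv2.resize(f[v+120-h//2:v+120+h//2,u+160-w//2:u+160+w//2],(400,300),interpolation=cv2.INTER_CUBIC)
print([proj(c,[.511,-.2045,.113]) for c in o])
m=np.vstack([np.hstack([crop(o[1],4),crop(o[2],4)]),np.hstack([cv2.resize(o[0]["frame"],(400,300)),crop(o[0],2)])])
cv2.imwrite("pics/m4.png",m)
E
```

```text
t: 9.2
tool_pos: [0.5371, -0.2448, 0.3019]
tool_rot: [0.503, 0.864, 0.0, -0.001]
ft_force: [-0.5, 0.5, -0.2]
width: 0.0213
grip_force: 30.0
[ 0.53729887 -0.24495516  0.30267307] [ 3.e-04  0.e+00 -1.e+00]
[array([318.44778762, 160.22656057]), array([390.05907689, 220.17266483]), array([255.28733345, 226.83416061])]
370 161
176 167
223 187
```

View pics/m4.png

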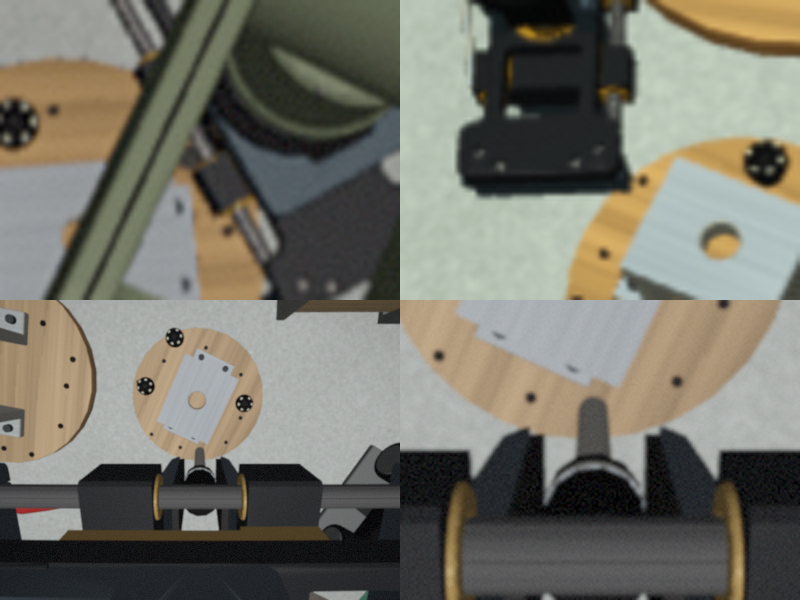

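The wrist view shows the probe held with its stem tip at about (320,236) in full-frame pixels. The small casting's hole is ahead at about (315,160), and the balls are untouched. Both are measured next.

```bash
python3 - <<'E'
from h import *
import pickle
from go import delta
w=pickle.load(open("wrist4.pkl","rb"));s=pickle.load(open("scene4.pkl","rb"))
def hole(c,u,v,r=14):
    f=c["frame"].astype(int);sat=f[...,2]-f[...,0]; m=np.zeros(sat.shape,np.uint8)
    g=f.sum(2)/3
    sub=(sat>25)|(g<90); m[v-r:v+r,u-r:u+r]=sub[v-r:v+r,u-r:u+r]*255
    cs=cv2.findContours(m,0,1)[0];k=max(cs,key=cv2.contourArea);e=cv2.fitEllipse(k);return e
ew=hole(w,315,160,22);es=hole(s,256,227,10);print(ew,es)
H=[onz(w,ew[0],.113),onz(s,es[0],.113)];print(H,tri([ray(w,ew[0]),ray(s,es[0])]))
ob=get_obs();p=np.array(ob["tool_pos"]);X=np.array([-.503,.864,0])
for dz in(.085,.06): print(dz,proj(w,p-[0,0,dz]),proj(w,p-[0,0,dz]+.005*X))
f=w["frame"].max(2)
for v in range(230,266,4): print(v,f[v,300:342:2].tolist())
E
```

```text
((314.8580322265625, 159.83929443359375), (25.674665451049805, 25.962182998657227), 167.42564392089844) ((255.83517456054688, 226.61016845703125), (7.5223846435546875, 8.46426010131836), 79.46539306640625)
[array([ 0.50812145, -0.20574831,  0.113     ]), array([ 0.50985432, -0.20360477,  0.113     ])] [ 0.5080379  -0.20588125  0.10639601]
0.085 [322.27151433 244.13751579] [322.18845268 236.61704638]
0.06 [322.44794382 254.85051861] [322.35730893 246.61440732]
230 [172, 170, 174, 178, 177, 175, 173, 167, 165, 165, 165, 168, 159, 158, 165, 170, 174, 172, 170, 177, 180]
234 [168, 173, 176, 175, 172, 172, 174, 169, 162, 151, 154, 154, 155, 161, 174, 177, 174, 171, 175, 178, 178]
238 [172, 177, 175, 175, 172, 171, 161, 110, 85, 80, 79, 78, 95, 153, 178, 176, 171, 175, 177, 177, 179]
242 [177, 174, 172, 175, 174, 167, 121, 84, 82, 78, 81, 78, 76, 118, 170, 171, 174, 179, 181, 179, 177]
246 [175, 174, 173, 173, 171, 162, 111, 77, 82, 82, 79, 83, 79, 106, 160, 175, 178, 179, 177, 177, 174]
250 [175, 176, 174, 171, 166, 158, 100, 80, 80, 83, 82, 81, 78, 93, 161, 179, 178, 177, 177, 173, 166]
254 [173, 172, 172, 167, 167, 158, 97, 78, 82, 88, 82, 83, 82, 84, 156, 178, 176, 174, 173, 174, 169]
258 [176, 174, 177, 180, 178, 161, 94, 76, 81, 79, 82, 81, 81, 83, 145, 175, 175, 175, 176, 180, 180]
262 [182, 181, 182, 181, 176, 150, 85, 81, 81, 83, 79, 77, 77, 76, 131, 172, 174, 177, 175, 179, 180]
```

```bash
python3 -c "
from go import *
delta([.5107,-.2045,.225],30.2)"
```

```text
t 9.35 p [ 0.5373 -0.245   0.3027] shift cm [ 4.83 -0.32  7.77]
turn [ 0.     0.    -0.011]
```

```bash
python3 -m creep '[[[0,0,0],[2.4,-0.2,0],0],[[0,0,0],[4.8,-0.3,2.5],0],[[0,0,0],[4.8,-0.3,5.5],0],[[0,0,0],[4.8,-0.3,7.7],0],[[0,0,0],[4.8,-0.3,7.7],0]]' && python3 -m creep '[[[0,0,0],[0,0,0],0],[[0,0,0],[0,0,0],0],[[0,0,0],[0,0,0],0]]' && python3 - <<'E'
from h import *
import pickle
from go import delta
c=camera("wrist");pickle.dump(c,open("w5.pkl","wb"));s=camera("scene")
p=np.array(get_obs()["tool_pos"]);print(p)
print("tip",proj(c,p-[0,0,.085]),"bore",proj(c,[.5107,-.2045,.113]),"rim",proj(c,p-[0,0,.085]+.005*np.array([-.503,.864,0])))
a=cv2.resize(c["frame"][150:300,220:420],(800,600),interpolation=cv2.INTER_CUBIC);cv2.imwrite("pics/w5.png",a)
E
```

```text
t: 9.98
tool_pos: [0.5101, -0.2047, 0.2242]
tool_rot: [0.504, 0.864, -0.0, -0.002]
ft_force: [-0.6, -0.1, -1.3]
width: 0.0211
grip_force: 30.0
t: 10.35
tool_pos: [0.5116, -0.2059, 0.2261]
tool_rot: [0.504, 0.864, 0.0, 0.001]
ft_force: [0.1, -0.7, -2.0]
width: 0.0215
grip_force: 30.0
[ 0.51142493 -0.2058766   0.22575285]
tip [321.70220993 242.65108219] bore [321.60491508 230.79910952] rim [321.6088062  235.15763132]
```

View pics/w5.png

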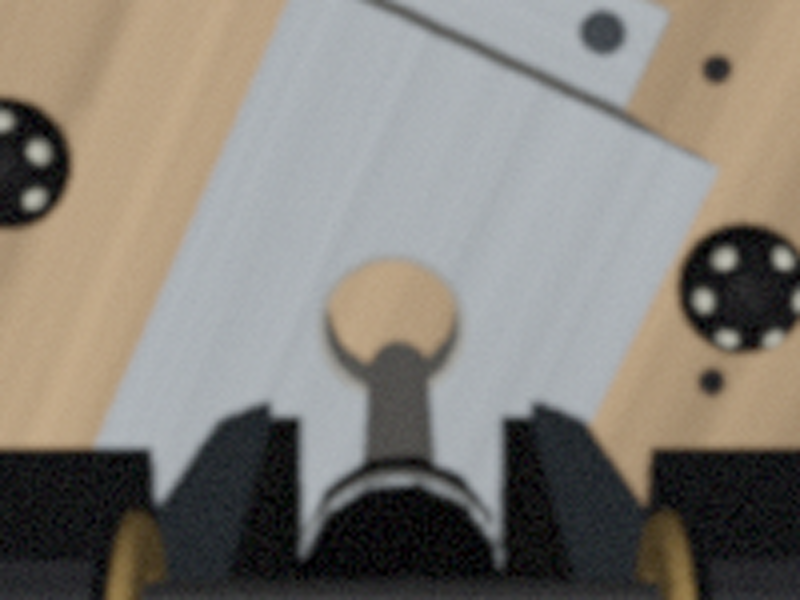

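In the 4x crop the hole mouth is centred at (392,323), which is (317.8,230.4) full frame. The stem's tip rim is at (398,342), right where predicted for an untilted probe. The tip needs about +1.5 mm in tool x and -1 mm in tool y, then a gentle descent.

```bash
python3 -m creep '[[[0,0,0],[0.15,-0.1,0],0],[[0,0,0],[0.15,-0.1,0],0],[[0,0,0],[0.15,-0.1,0.5],0],[[0,0,0],[0.15,-0.1,1],0],[[0,0,0],[0.15,-0.1,1],0]]' && python3 - <<'E'
from h import *
c=camera("wrist");p=[]
for i in range(4):
    camera("wrist");p.append(get_obs()["tool_pos"])
print(np.mean(p,0),np.std(p,0));p=np.mean(p,0)
f=c["frame"].astype(int);sat=f[...,2]-f[...,0]
print("tip",proj(c,p-[0,0,.085]+.005*np.array([-.503,.864,0])))
for v in(222,226,230,234,238,242,246): print(v,sat[v,294:344].tolist() if v<231 else f[v,306:336].max(1).tolist())
print(sat[204:240,317].tolist())
E
```

```text
t: 11.08
tool_pos: [0.5093, -0.2048, 0.2145]
tool_rot: [0.504, 0.864, -0.0, -0.001]
ft_force: [-0.2, 0.8, -0.8]
width: 0.0213
grip_force: 30.0
[ 0.50971539 -0.20499855  0.21534475] [5.85923657e-05 1.95192927e-05 1.12204675e-04]
tip [322.51924368 236.68743681]
222 [-9, -9, -11, -10, -10, -12, -10, -8, -12, -10, -10, -10, -11, -11, -8, -8, -5, 1, 6, 13, 22, 26, 32, 39, 41, 42, 42, 43, 38, 32, 31, 24, 14, 10, 4, -2, -5, -7, -11, -9, -10, -9, -12, -10, -10, -10, -10, -10, -9, -9]
226 [-9, -12, -9, -8, -11, -10, -10, -10, -11, -10, -9, -4, 3, 14, 31, 42, 51, 53, 54, 54, 55, 54, 53, 52, 55, 55, 54, 55, 53, 55, 54, 52, 53, 52, 53, 51, 46, 37, 25, 13, 1, -5, -8, -11, -9, -11, -9, -11, -10, -9]
230 [-11, -10, -10, -9, -10, -11, -9, -10, -5, 1, 18, 34, 47, 53, 52, 52, 53, 55, 55, 55, 54, 54, 55, 56, 56, 53, 55, 54, 54, 53, 53, 53, 53, 52, 53, 52, 52, 53, 52, 50, 42, 27, 10, -2, -8, -10, -10, -10, -10, -11]
234 [184, 184, 184, 185, 190, 187, 186, 188, 186, 186, 182, 174, 169, 162, 166, 168, 171, 177, 178, 179, 180, 178, 177, 178, 178, 176, 175, 171, 172, 166]
238 [180, 186, 187, 189, 188, 186, 175, 152, 120, 90, 84, 82, 78, 88, 79, 84, 78, 84, 98, 130, 156, 171, 176, 178, 172, 171, 173, 170, 162, 137]
242 [114, 154, 175, 183, 183, 168, 133, 97, 81, 82, 79, 80, 78, 85, 81, 78, 83, 78, 82, 85, 121, 156, 170, 173, 169, 167, 158, 131, 100, 90]
246 [92, 84, 87, 96, 103, 99, 86, 88, 78, 80, 79, 77, 81, 83, 81, 81, 85, 75, 83, 78, 96, 121, 129, 122, 104, 90, 82, 87, 104, 132]
[-10, -9, -10, -11, -8, -10, -8, -9, -11, -11, -11, -9, -10, -10, -9, -7, -2, 16, 39, 50, 53, 56, 52, 56, 53, 53, 56, 54, 55, 53, 51, 41, 22, 8, 5, 4]
```

```bash
python3 - <<'E'
from h import *
c=camera("wrist");p=np.array(get_obs()["tool_pos"]);X=np.array([-.504,.864,0])
for k in(-.012,0,.012): print(k,proj(c,[p[0],p[1],.113]+k*X))
E
```

```text
-0.012 [322.158126   253.55891536]
0 [321.93821394 236.81099534]
0.012 [321.7137587  219.72817627]
```

```bash
python3 -m creep '[[[0,0,0],[-0.07,0.03,0.8],0],[[0,0,0],[-0.07,0.03,1.8],0],[[0,0,0],[-0.07,0.03,2.8],0],[[0,0,0],[-0.07,0.03,3.8],0],[[0,0,0],[-0.07,0.03,4.7],0]]' && python3 -m creep '[[[0,0,0],[0,0,0.8],0],[[0,0,0],[0,0,1.4],0],[[0,0,0],[0,0,1.6],0],[[0,0,0],[0,0,1.6],0],[[0,0,0],[0,0,1.6],0]]' && python3 -m creep '[[[0,0,0],[0,0,0],0],[[0,0,0],[0,0,0],0],[[0,0,0],[0,0,0],0],[[0,0,0],[0,0,0],0]]'; python3 - <<'E'
from h import *
c=camera("wrist");s=camera("scene");t=camera("top");o=get_obs();p=np.array(o["tool_pos"]);print(p,R.from_quat(o["tool_rot"]).as_matrix()[:,2].round(4))
print(proj(c,[p[0],p[1],.113]))
def cr(f,u,v,k):
    w,h=400//k,300//k;u=int(u);v=int(v);return cv2.resize(f[v-h//2:v+h//2,u-w//2:u+w//2],(400,300),interpolation=cv2.INTER_CUBIC)
m=np.vstack([np.hstack([cr(c["frame"],320,245,4),cv2.resize(c["frame"],(400,300))]),np.hstack([cr(s["frame"],300,265,2),cr(t["frame"],300,200,2)])])
cv2.imwrite("pics/m6.png",m)
E
```

```text
t: 12.0
tool_pos: [0.5101, -0.2054, 0.1674]
tool_rot: [0.504, 0.864, -0.0, -0.0]
ft_force: [1.2, 1.5, -0.0]
width: 0.0214
grip_force: 30.0
t: 12.62
tool_pos: [0.5105, -0.2055, 0.1527]
tool_rot: [0.504, 0.864, 0.0, 0.0]
ft_force: [0.0, -1.1, -0.8]
width: 0.0215
grip_force: 30.0
t: 13.12
tool_pos: [0.5103, -0.2054, 0.1523]
tool_rot: [0.504, 0.864, -0.0, 0.0]
ft_force: [-0.4, -0.1, -1.0]
width: 0.0214
grip_force: 30.0
[ 0.51026615 -0.2054081   0.15230161] [-0.e+00 -1.e-04 -1.e+00]
[322.41319662 264.37319223]
```

View pics/m6.png

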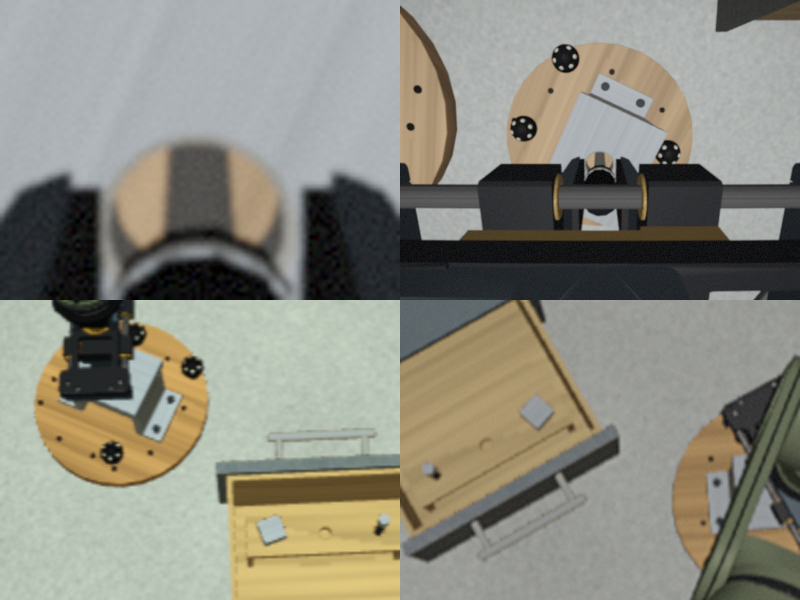

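The stem stands in the hole: hole edges at crop columns 112 and 286, stem from 168 to 232, so it is centred to well under 1 mm. Fore-and-aft it is within about 1 mm. The drawer is open with the middle rack hole empty, the three balls are in place, and the tip is about 26 mm below the lower mouth.

```bash
python3 -c "
from workcell import *
print(hand_in())"
```

```text
the job is handed in; nothing more can be done
None
```

I handed the job in at about 13 s with the drawer about 164 mm open. The probe is held still and upright through the small casting's hole, centred to about 1 mm, with its tip about 26 mm below the lower mouth. I saw no sign of it touching the casting, and the target balls are where they were.

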